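Index the inspection lamp's shutter to its next stop

ROBOT

A 6-joint arm with a two-finger parallel gripper is mounted at the origin on a cart in front of the work surface, level with it; the furniture and walls round the work are solid. World frame = base frame: x ahead of the robot, y to its left, z up, the work surface at z = 0. Lengths are in m, angles in rad, forces in N, time in s.
With the tool pointing down it reaches from about 0.375 to 0.9 m from the base axis. Payload 3.1 kg.
Tool frame: the origin (TCP) lies midway between the tips of the shut fingers; the grasp point (between the pads) lies 19 mm behind it; z points along the fingers, y is the line along which they close (so a half turn about z gives the same grasp; the last joint's range is limited). The gripper opens to 85 mm and grips with 20 to 120 N. Pads are 22 mm wide; open, the fingers measure 114 mm over their backs; the gripper's body (76 mm by 85 mm) begins 54 mm behind the grasp point. The pads swing forward as they close: fully open they stand 13 mm farther back than shut.
Start: joints at [1.036, 0.527, 1.433, -0, 1.181, -0.178], TCP at [0.218, 0.586, 0.204] pointing down, gripper open.
Joint ranges: [-3.08, 3.08], [-0.75, 2.2], [0.22, 2.44], [-1.43, 4.57], [0, 2.65], [-2.85, 2.85]. Speed limits (rad/s): [2.79, 2.79, 3.14, 3.14, 3.14, 3.14].

INTERFACE

Orientations are given as a unit quaternion [x, y, z, w].
In Python, from station import manip gives the robot as it stands.
- The arm moves only by the tool step_arm, never from a script. Its argument "targets" is text: rows parted by semicolons, each of 4 numbers parted by spaces: the shift along the tool's x, y, z in mm, then the turn about the tool's z in degrees. A call has 1 to 12 rows; each row is the pose to reach, as a shift and turn from the pose commanded when the call began, along the tool's axes at that moment; what a row does not reach only later rows make up. A row lasts 1/10 s, in which the tool goes at most 50 mm and 8.59 degrees, less where a joint would pass 70% of its speed; a pose out of reach is approached as far as the arm can. A call with a gripper value outside its range is refused whole. "gripper" is the closure, from 0 (fully open) to 1 (shut), set as the call begins (left out, the last holds). The fingers move at their own pace and stop on an object; "squeeze" is the grip in N (left out, the last holds). Time passes only in rows, so rows that repeat a pose let the fingers close. It gives the time, the measured TCP pose, the force, the opening and the grip force at its end, in the units of the state.
- manip.sense(): the state, without advancing time (a new reading comes with each control period).
- manip.snapshot(name): name is "scene" or "top" or "wrist"; returns the picture (480x640x3 uint8, red, green, blue); there is no depth.
- manip.get_calibration(name): a dict with "fov_y" (degrees; the focal length in pixels is half the picture's height over the tangent of half this angle, whatever the lens; pixels are square), "cx", "cy" (the principal point, pixels), "extrinsics" (4x4, takes a point from camera to world coordinates); the wrist camera has in their place "tool_from_camera" (4x4, takes a point from camera to tool coordinates, whose origin is the TCP and whose axes are the flange's). Camera axes: x right, y down, z forward; pixel columns grow to the right and rows downward; lengths in m; the calibration is good to about 2 mm. A picture is of the moment at which its call begins: read the wrist's pose just before it. get_calibration takes no time and is no camera call.
- manip.sign_off(): hands the job in; it is judged then, once.
Trained networks look in the newest picture that a camera, given by its name, has taken for a name from the list of things; names that differ only in an ending like _2 or _b are one class to them, and where a whole thing is asked for, a point or a joint stands for the part that bears it (a point fixed in the world has none). Each returns a list of dicts, best first, with "p" (0 to 1); they miss things now and then, are a little off and sometimes report something else, mostly with a low value. They report only what shows in the picture. A call takes as long as a camera call.
- manip.recognise(camera, query): "position" ([column, row] in pixels, amid what is visible of it).
- manip.masks_of(camera, query): "pixels" (480x640 bool, what is visible of it) and "position" ([column, row] in pixels, amid what is visible of it).
- manip.mark_of(camera, query): "position" ([column, row] in pixels: a listed point, or the origin of a listed thing).
The state is a dict: "t": time; "q": joint angles; "qd": joint speeds; "tau": joint torques, N m; "tcp_pos": TCP position; "tool_rot": TCP orientation; "force": force on the tool from outside, world axes, zero at the start; "ft_torque": the same for the moment, N m; "finger_gap": opening from 0.0 (shut) to 1.0 (fully open); "gripper_force": force on a finger pad.
Only numpy, scipy, OpenCV 4.12 (cv2) and the standard library are available. Lean on these libraries where they do the work, as an engineer would, in place of code of your own. Each camera call takes 0.05 s, during which the arm holds its last target. There are 200 camera calls.

TASK

Two grey inspection lamp boxes stand on the bench, both with their sliding shutter plates closed. On the box with the round port and the round knob, slide the shutter by its knob to its next stop, the middle one of three, until it clicks in there and its large round window stands under the port, and let go. Leave the shutter of the other box, with the square port and the bar grip, closed.

Things in the scene. Friction and masses are not known exactly. Their poses are not given: they have to be found in the camera images.
- round_shutter (a joint): travel (m) of the round-port lamp's steel shutter plate. Stops at 0 (closed; starts within 2 mm of it), 0.036 and 0.072; grows toward box +y, from port to knob. A detent holds it at each stop (5 to 10 N to leave) and, once let go, draws it in from 12 mm either side; 1 N friction. A 22 mm round window is under the port at 0.036, a 12 mm hole at 0.072.
- round_knob (a point): grip point on the axis of the round black knob, 28 mm wide, on that shutter: z 84 mm, 8 mm below the knob's flat top, 26 mm above the plate. Full width from 18 mm below this point to the top. Guide rails 29 mm either side end 23 mm below it. Axes as the box: y along the opening travel, x across, z up. Moves with the shutter; 58 mm from the port when closed.
- round_port (a point): centre of the top of the round collar (30 mm outside, 24 mm hole, z 76 mm) on the bridge (34 mm in y, 78 in x) over that shutter; axes as the box. The lamp is a grey metal box fixed to the bench, 250 mm long (y), 84 wide (x), rails' top at z 61 mm; its middle is 28 mm from the port toward +y.
- square_shutter (a joint): the same travel of the other lamp's shutter; 0 is closed, where it starts within 2 mm and stays. That box is the same but has a square port collar, square windows and, in place of the knob, a black bar grip 46 x 12 mm, 32 mm tall. It stands 0.28 to 0.43 m to the left or right of the round-port lamp.

How it is judged:
By the outcome, as a careful person would: the job done as asked, in the order asked, and still so for the second after the job is handed in, with the robot touching nothing.
It also fails if it takes over 29 s, if anything falls off the work surface, if the arm or the gripper's body presses on something with over 40 N, if the wrist force passes 120 N, or if a joint passes its speed limit or range.

## Working session

There is one attempt and no reset: what is moved stays moved. The work goes in short steps, Python scripts to look and compute and a tool call to move; the robot and the scene stay as the last step left them, time stands still between calls to the robot, and variables do not carry over. Pictures are saved under pics/ and viewed, at most 13 in all, crops included, and the job is handed in when it is done.

Besides the shell and the picture viewer there is one more tool, called by a JSON object that holds its "name" and its "arguments", one argument or row to a line. step_arm: Moves the arm, as the interface text tells. Its arguments: {"type":"object","properties":{"targets":{"type":"string"},"gripper":{"type":"number"},"squeeze":{"type":"number"}},"required":["targets"]}

```bash
mkdir -p pics
cat > h.py <<'E'
import numpy as np, cv2
from scipy.spatial.transform import Rotation as R
from station import manip
def cam(name, s=None):
    c=manip.get_calibration(name); f=240/np.tan(np.radians(c["fov_y"])/2)
    if name=="wrist":
        T=np.eye(4); T[:3,:3]=R.from_quat(s["tool_rot"]).as_matrix(); T[:3,3]=s["tcp_pos"]
        T=T@np.array(c["tool_from_camera"])
    else: T=np.array(c["extrinsics"])
    return f,c["cx"],c["cy"],T
def onplane(C,px,z):
    f,cx,cy,T=C
    d=T[:3,:3]@np.array([(px[0]-cx)/f,(px[1]-cy)/f,1]); o=T[:3,3]
    return o+d*(z-o[2])/d[2]
def snap(name,fn):
    s=manip.sense(); im=manip.snapshot(name); cv2.imwrite("pics/"+fn,im[:,:,::-1]); return cam(name,s),s
E
python3 - <<'E'
from h import *
for n in ["top","scene"]:
    C,s=snap(n,n+"1.png")
    for q,z in [("round_knob",.084),("round_port",.076)]:
        for r in manip.mark_of(n,q)[:3]: print(n,q,round(r["p"],2),np.round(r["position"],1),onplane(C,r["position"],z).round(4))
print(s)
E
```

```text
top round_knob 0.64 [399.5 211.5] [ 0.5594 -0.1523  0.084 ]
top round_port 0.85 [438.6 216.3] [ 0.5521 -0.2186  0.076 ]
scene round_knob 0.69 [398.5 291.6] [ 0.5614 -0.1672  0.084 ]
scene round_port 0.88 [413.3 317.8] [ 0.5511 -0.22    0.076 ]
{'t': 0.15, 'q': array([ 1.03647975e+00,  5.28280891e-01,  1.43358179e+00,  3.44436803e-05,
        1.18140711e+00, -1.78539943e-01]), 'qd': array([-0.00116789, -0.00392331, -0.00378145,  0.00110085, -0.00040705,
        0.00187503]), 'tau': array([ 8.37642983e-04, -4.42742085e+01, -1.78275490e+01, -2.84324169e-04,
        5.57177278e-03, -8.07729947e-06]), 'tcp_pos': array([0.21738501, 0.58535844, 0.20314942]), 'tool_rot': array([ 1.76957994e-01,  9.84218047e-01, -7.80306415e-04, -3.07527214e-04]), 'force': array([-0.82859956, -0.42438506, -0.19348387]), 'ft_torque': array([0.05495585, 0.02270956, 0.01402633]), 'gripper_force': 0.0, 'finger_gap': 1.0040863983242303}
```

View pics/top1.png

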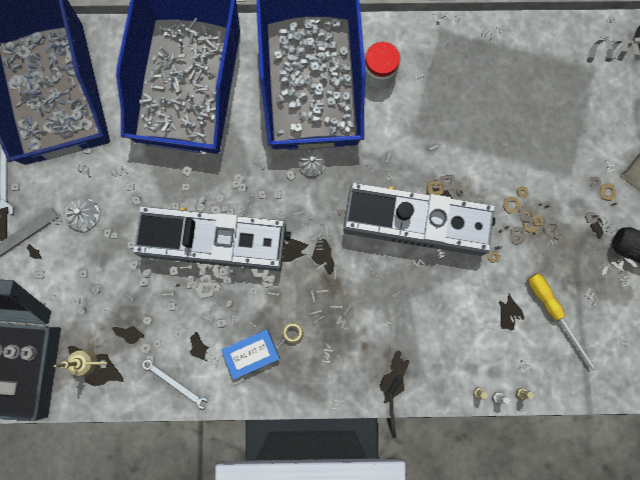

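View pics/scene1.png

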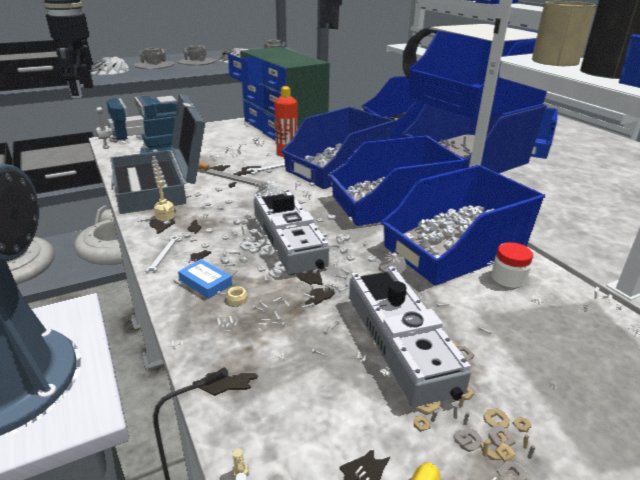

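The top view shows the round lamp with its knob at about (404,211) and its port at (438,217). It is yawed about -10°, and the square lamp is on the left at (210,238). I'll hover over the round lamp and measure with the wrist camera.

```bash
cat >> h.py <<'E'
def shift(s,target,yaw):  # tool-frame shift (mm) and turn (deg) putting tool y at world angle yaw (mod 180)
    M=R.from_quat(s["tool_rot"]).as_matrix()
    d=M.T@(np.array(target)-s["tcp_pos"])*1000
    a=np.degrees(np.arctan2(M[1,1],M[0,1])); t=-((yaw-a+90)%180-90)
    return d.round(1),round(t,1)
E
python3 - <<'E'
from h import *
print(shift(manip.sense(),[.558,-.165,.26],-9.7))
E
```

```text
(array([-580.6, -585. ,  -56.1]), np.float64(79.3))
```

{"name": "step_arm", "arguments": {
  "targets": "0 0 -45 0; -580 -585 -56 79; -580 -585 -56 79; -580 -585 -56 79; -580 -585 -56 79; -580 -585 -56 79; -580 -585 -56 79; -580 -585 -56 79; -580 -585 -56 79; -580 -585 -56 79; -580 -585 -56 79; -580 -585 -56 79",
  "gripper": 0
}}

```text
t: 1.5
tcp_pos: [0.4451, 0.0829, 0.2566]
tool_rot: [0.763, 0.647, 0.0, 0.0]
force: [-0.1, 1.3, 0.0]
finger_gap: 0.998
gripper_force: 0.0
```

Run:
```python
from h import *
s=manip.sense(); print(s["t"],s["tcp_pos"],s["q"],shift(s,[.558,-.165,.26],-9.7))
```

```text
1.5 [0.44513025 0.08291627 0.25659133] [-6.36571383e-02  2.23158574e-01  1.77740129e+00  2.20398926e-04
  1.14015926e+00  1.00815387e-01] (array([-226.1,  152. ,   -3.3]), np.float64(0.3))
```

{"name": "step_arm", "arguments": {
  "targets": "-226 152 -3 0; -226 152 -3 0; -226 152 -3 0; -226 152 -3 0; -226 152 -3 0; -226 152 -3 0; -226 152 -3 0; -226 152 -3 0"
}}

```text
t: 2.3
tcp_pos: [0.5571, -0.1626, 0.2588]
tool_rot: [0.763, 0.647, -0.0, -0.001]
force: [0.0, 0.3, 0.1]
finger_gap: 1.004
gripper_force: 0.0
```

Run:
```python
from h import *
C,s=snap("wrist","w1.png"); print(s["t"],s["tcp_pos"],s["tool_rot"],s["qd"].round(3))
for q,z in [("round_knob",.084),("round_port",.076)]:
    for r in manip.mark_of("wrist",q)[:3]: print(q,round(r["p"],2),np.round(r["position"],1),onplane(C,r["position"],z).round(4))
for r in manip.masks_of("wrist","round_knob")[:2]:
    ys,xs=np.nonzero(r["pixels"]);print(r["p"],r["position"],len(xs),xs.min(),xs.max(),ys.min(),ys.max())
```

```text
2.3 [ 0.55708488 -0.16263814  0.25875302] [ 7.62887937e-01  6.46530053e-01 -1.07866879e-04 -9.35505938e-04] [ 0.027 -0.02   0.028  0.003  0.001 -0.001]
round_port 0.95 [324.  250.6] [ 0.5531 -0.2174  0.076 ]
0.79 [324.8, 229.8] 4589 299 349 185 312
```

View pics/w1.png

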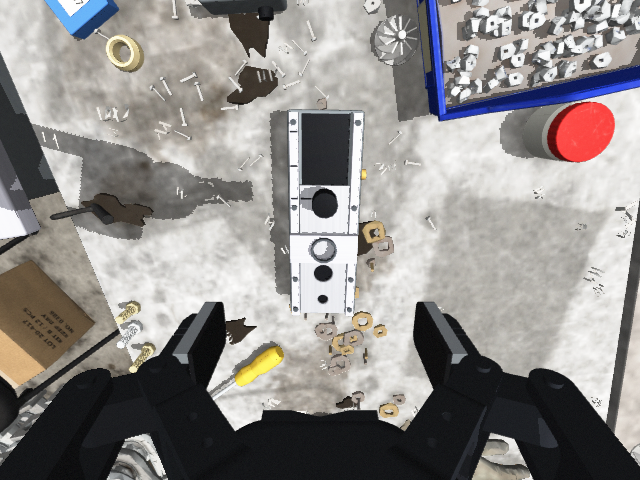

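The wrist view shows the knob top at about (324,204), the port at (324,250), and bolt pairs at (293/360,121) and (294/348,308).

Run:
```python
from h import *
im=cv2.imread("pics/w1.png"); s=manip.sense(); C=cam("wrist",s)
g=cv2.cvtColor(im,cv2.COLOR_BGR2GRAY)[186:222,305:345]
m=(g<60).astype(np.uint8); n,l,st,ce=cv2.connectedComponentsWithStats(m)
for i in range(1,n):
    if st[i,4]>100: print(st[i],ce[i]+[305,186]); print(onplane(C,ce[i]+[305,186],.092))
for a,b in [((293,121),(294.5,308)),((360,121),(348,308)),((326.5,121),(321.3,308))]:
    A=onplane(C,a,.062);B=onplane(C,b,.062);d=A-B;print(A,B,np.degrees(np.arctan2(-d[0],d[1])))
cv2.imwrite("pics/w1c.png",cv2.resize(im[100:325,250:400],None,fx=2.6,fy=2.6,interpolation=cv2.INTER_CUBIC))
```

```text
[  7   3  25  29 586] [323.92491468 202.96928328]
[ 0.56248146 -0.15759321  0.092     ]
[ 0.54357863 -0.0730885   0.062     ] [ 0.50368131 -0.29308543  0.062     ] -10.27909758969786
[ 0.61259411 -0.08435569  0.062     ] [ 0.57043984 -0.30395686  0.062     ] -10.866221243384032
[ 0.57808852 -0.07872244  0.062     ] [ 0.53712498 -0.29853163  0.062     ] -10.556517868738446
```

View pics/w1c.png

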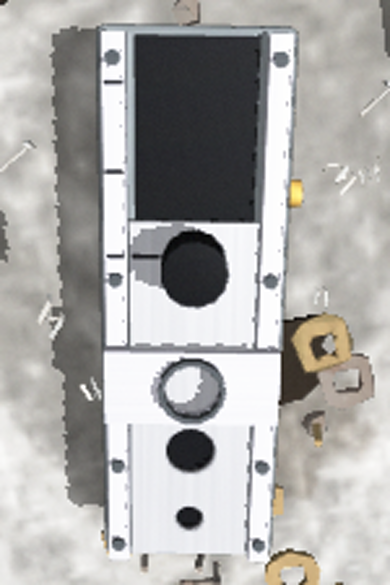

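Run:
```python
from h import *
s=manip.sense(); print(s["t"],s["tcp_pos"],shift(s,[.563,-.159,.064],-10.5))
```

```text
2.5 [ 0.55709097 -0.1612377   0.25940691] (array([  3.1,   5.6, 195.4]), np.float64(1.2))
```

{"name": "step_arm", "arguments": {
  "targets": "3 5.5 50 1; 3 5.5 100 1; 3 5.5 130 1; 3 5.5 130 1; 3 5.5 130 1"
}}

```text
t: 3.0
tcp_pos: [0.5639, -0.1602, 0.1298]
tool_rot: [0.768, 0.641, 0.0, 0.0]
force: [-0.6, 0.7, 0.4]
finger_gap: 0.997
gripper_force: 0.0
```

Run:
```python
from h import *
C,s=snap("wrist","w2.png"); print(s["t"],s["tcp_pos"],s["qd"].round(3),shift(s,[.563,-.159,.064],-10.5))
```

```text
3.0 [ 0.5639135 -0.1601663  0.1298425] [-0.004 -0.036 -0.039 -0.    -0.005 -0.   ] (array([ 1. , -1.1, 65.8]), np.float64(0.2))
```

View pics/w2.png

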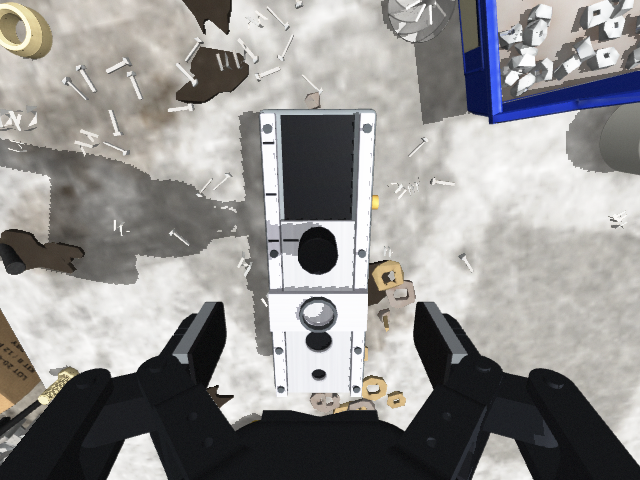

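Run:
```python
from h import *
im=cv2.imread("pics/w2.png"); s=manip.sense(); C=cam("wrist",s)
print("campos",C[3][:3,3],"fwd",C[3][:3,2])
f,cx,cy,T=C
def proj(p):
    q=T[:3,:3].T@(np.array(p)-T[:3,3]); return (f*q[:2]/q[2]+[cx,cy]).round(1)
for k in [(.563,-.159)]:
    print(proj((*k,.092)),proj((*k,.066)))
print("port",[ (r["p"],r["position"],onplane(C,r["position"],.076)) for r in manip.mark_of("wrist","round_port")[:1]],[ (r["p"],r["position"],onplane(C,r["position"],.084)) for r in manip.mark_of("wrist","round_knob")[:1]])
t=np.linspace(0,6.283,60)
for z,c in[(.092,(0,0,255)),(.066,(0,255,0))]:
    cv2.polylines(im,[np.int32([proj((.563+.014*np.cos(a),-.159+.014*np.sin(a),z))*8 for a in t])],True,c,1,shift=3)
cv2.imwrite("pics/w2c.png",cv2.resize(im[200:350,240:400],None,fx=4,fy=4,interpolation=cv2.INTER_NEAREST))
print(shift(s,[.563,-.159,.064],-10.5))
```

```text
campos [ 0.57996863 -0.07621772  0.30043562] fwd [-0.0560937  -0.32431151 -0.94428573]
[315.7 252. ] [316.  238.9]
port [(0.61, [318.1, 312.1], array([ 0.55432583, -0.21521817,  0.076     ]))] [(0.89, [315.7, 251.2], array([ 0.5624544 , -0.16159199,  0.084     ]))]
(array([ 1.5, -2.5, 67. ]), np.float64(0.2))
```

View pics/w2c.png

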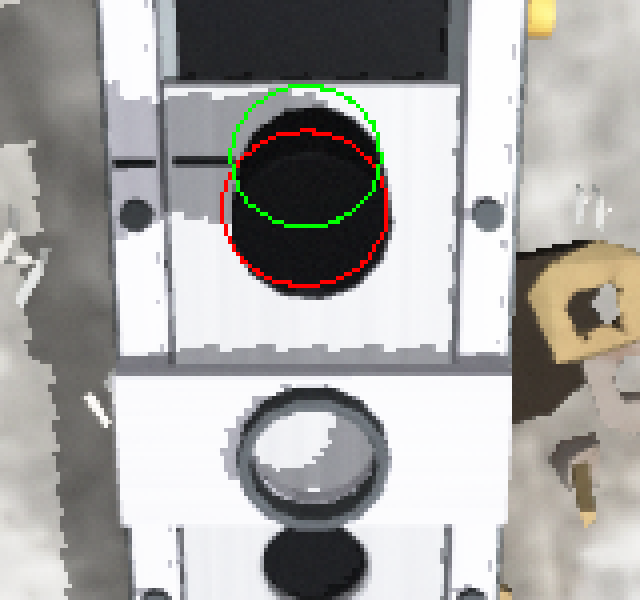

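{"name": "step_arm", "arguments": {
  "targets": "2 -1 35 0; 2 -1 66 0; 2 -1 66 0; 2 -1 66 0"
}}

```text
t: 3.55
tcp_pos: [0.5639, -0.1591, 0.0646]
tool_rot: [0.768, 0.64, 0.0, 0.001]
force: [0.4, -0.5, -0.7]
finger_gap: 1.0
gripper_force: 0.0
```

Run:
```python
from h import *
s=manip.sense(); print(s["t"],s["tcp_pos"],s["force"].round(1),s["qd"].round(3),shift(s,[.5635,-.161,.064],-10.5))
```

```text
3.55 [ 0.56387007 -0.15907534  0.06461729] [ 0.4 -0.5 -0.7] [-0.    -0.025 -0.022  0.    -0.007 -0.002] (array([-2. , -0. ,  0.6]), np.float64(0.1))
```

{"name": "step_arm", "arguments": {
  "targets": "-2 0 0 0; -2 0 0 0; -2 0 0 0; -2 0 0 0; -2 0 0 0; -2 0 0 0; -2 0 0 0; -2 0 0 0",
  "gripper": 1,
  "squeeze": 50
}}

```text
t: 4.35
tcp_pos: [0.5631, -0.161, 0.0647]
tool_rot: [0.768, 0.64, 0.0, 0.001]
force: [-1.8, 0.6, 6.6]
finger_gap: 0.002
gripper_force: 3.5
```

Run:
```python
from h import *
C,s=snap("wrist","w3.png"); print(s["t"],s["finger_gap"],s["gripper_force"],s["force"])
snap("scene","s3.png"); a=cv2.imread("pics/w3.png");b=cv2.imread("pics/s3.png")
cv2.imwrite("pics/c3.png",np.hstack([cv2.resize(a[100:480,130:510],(400,400)),cv2.resize(b[200:400,310:510],(400,400))]))
```

```text
4.35 0.0017681243113318247 3.4684737332463556 [-1.77409575  0.5703377   6.63717538]
```

View pics/c3.png

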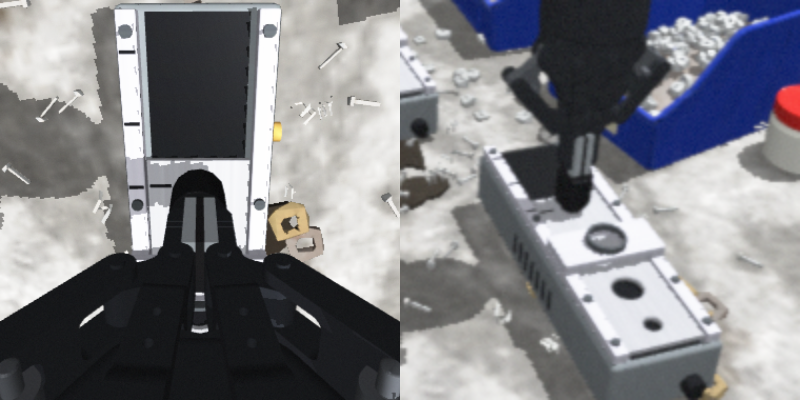

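Run:
```python
from h import *
s=manip.sense(); f,cx,cy,T=cam("wrist",s); print("cam",T[:3,3],s["tcp_pos"])
def proj(p):
    q=T[:3,:3].T@(np.array(p)-T[:3,3]); return (f*q[:2]/q[2]+[cx,cy])
im=cv2.imread("pics/w3.png"); t=np.linspace(0,6.283,60)
M=R.from_quat(s["tool_rot"]).as_matrix()
for z,c in[(.092,(0,0,255)),(.066,(0,255,0))]:
    cv2.polylines(im,[np.int32([proj((.5635+.014*np.cos(a),-.161+.014*np.sin(a),z))*8 for a in t])],True,c,1,shift=3)
for off,c in [((0,0,0),(255,255,0)),((.011,0,0),(255,0,255)),((-.011,0,0),(0,255,255)),((0,0,-.027),(255,128,0))]:
    cv2.circle(im,tuple(int(v) for v in proj(s["tcp_pos"]+M@np.array(off))),2,c,-1)
print(onplane((f,cx,cy,T),[317,287],s["tcp_pos"][2]))
a=im[230:380,220:420]; a=cv2.convertScaleAbs(a,alpha=2.5,beta=10)
cv2.imwrite("pics/c4.png",cv2.resize(a,(800,600),interpolation=cv2.INTER_NEAREST))
```

```text
cam [ 0.57847955 -0.07643982  0.23404035] [ 0.56312667 -0.16094777  0.06463738]
[ 0.56114633 -0.16489473  0.06463738]
```

View pics/c4.png

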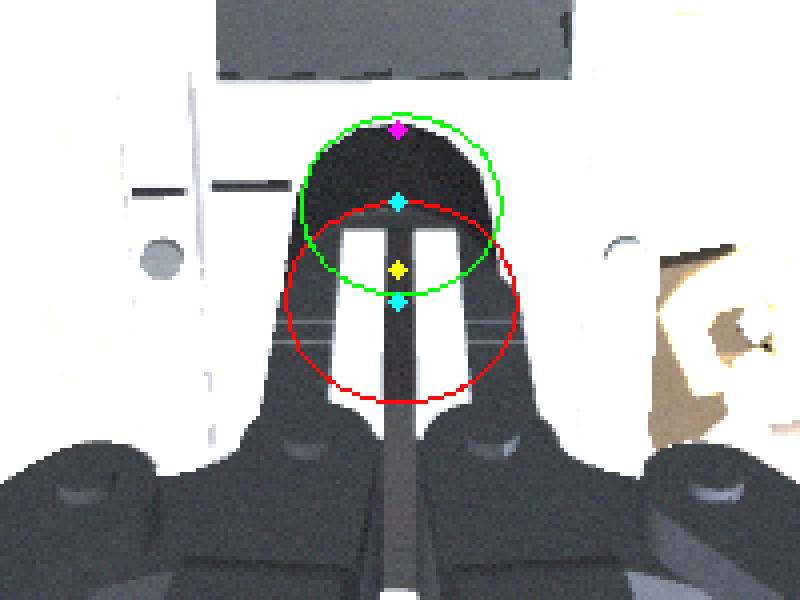

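Run:
```python
from h import *
s=manip.sense()
def proj(C,p):
    f,cx,cy,T=C
    q=T[:3,:3].T@(np.array(p)-T[:3,3]); return (f*q[:2]/q[2]+[cx,cy]).round(1)
C=cam("scene")
for z in (.0647,.084,.092,.12): print(z,proj(C,(.563,-.161,z)))
T=np.array(manip.get_calibration("wrist")["tool_from_camera"]); W=(*cam("wrist",s)[:3],T)
print(T.round(3))
for y in(-.0425,.0425):
  for x in (-.011,.011): print("open tip",proj(W,(x,y,-.013)))
for x in (-.011,.011): print("shut tip",proj(W,(x,0,0)))
b=cv2.imread("pics/s3.png");a=cv2.imread("pics/scene1.png")
c=np.hstack([x[250:350,345:445] for x in(a,b)]);cv2.imwrite("pics/c5.png",cv2.resize(cv2.convertScaleAbs(c,alpha=2),(800,400),interpolation=cv2.INTER_CUBIC))
```

```text
0.0647 [395.8 299.1]
0.084 [397.  289.1]
0.092 [397.5 284.9]
0.12 [399.3 269.8]
[[ 0.    -0.945 -0.328  0.086]
 [ 1.     0.     0.     0.   ]
 [ 0.    -0.328  0.945 -0.169]
 [ 0.     0.     0.     1.   ]]
open tip [240.5 309.6]
open tip [237.2 272.6]
open tip [397.8 309.6]
open tip [401.1 272.7]
shut tip [319.2 297.5]
shut tip [319.2 262.5]
```

View pics/c5.png

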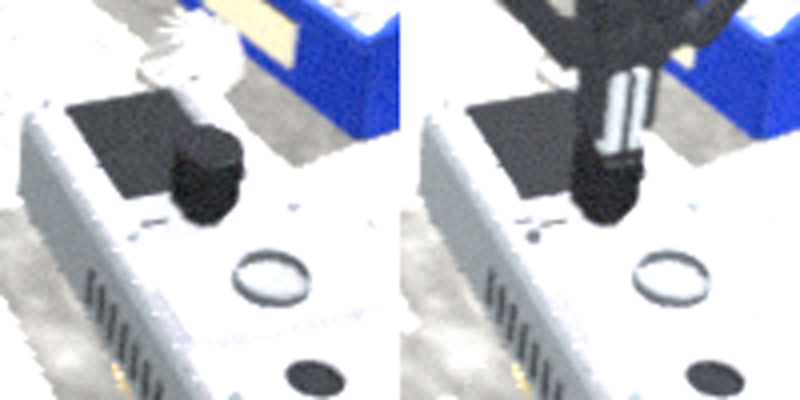

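The fingers shut on top of the knob. The pictures put the real finger tips about 27 mm behind the stated TCP: the tip shows at z≈0.092 while the reported TCP is at 0.065. The shutter's index line is still at closed. I'll open the gripper, go about 25 mm lower and watch the force.

{"name": "step_arm", "arguments": {
  "targets": "-2 0 -3 0; -2 0 -3 0; -2 0 -3 0; -2 0 -3 0; -2 0 -3 0; -2 0 -3 0; -2 0 -3 0; -2 0 -3 0",
  "gripper": 0
}}

```text
t: 5.25
tcp_pos: [0.5622, -0.1626, 0.0662]
tool_rot: [0.768, 0.64, -0.0, -0.0]
force: [1.1, 0.5, -0.1]
finger_gap: 0.993
gripper_force: 0.0
```

Run:
```python
from h import *
s=manip.sense(); print(s["t"],s["tcp_pos"],s["force"].round(1),s["finger_gap"],shift(s,[.5635,-.161,.040],-10.5))
```

```text
5.25 [ 0.56223563 -0.16255834  0.06618076] [ 1.1  0.5 -0.1] 0.9928105415124854 (array([ 1.8,  1. , 26.2]), np.float64(0.1))
```

{"name": "step_arm", "arguments": {
  "targets": "2 1 8 0; 2 1 16 0; 2 1 22 0; 2 1 26 0; 2 1 26 0; 2 1 26 0"
}}

```text
t: 5.85
tcp_pos: [0.5636, -0.1608, 0.0401]
tool_rot: [0.768, 0.64, -0.0, -0.0]
force: [1.1, -0.0, 0.2]
finger_gap: 0.999
gripper_force: 0.0
```

{"name": "step_arm", "arguments": {
  "targets": "0 0 0 0; 0 0 0 0; 0 0 0 0; 0 0 0 0; 0 0 0 0; 0 0 0 0; 0 0 0 0",
  "gripper": 1,
  "squeeze": 50
}}

```text
t: 6.55
tcp_pos: [0.5624, -0.1605, 0.0408]
tool_rot: [0.768, 0.64, -0.001, -0.001]
force: [-3.7, 0.0, 5.5]
finger_gap: 0.305
gripper_force: 49.1
```

The knob is gripped. Now I'll slide +36 mm along tool x, which is box +y.

{"name": "step_arm", "arguments": {
  "targets": "4 0 0 0; 9 0 0 0; 14 0 0 0; 19 0 0 0; 24 0 0 0; 29 0 0 0; 33 0 0 0; 36 0 0 0; 36 0 0 0; 36 0 0 0; 36 0 0 0"
}}

```text
t: 7.65
tcp_pos: [0.5688, -0.1246, 0.0408]
tool_rot: [0.768, 0.64, -0.001, -0.001]
force: [-2.3, 1.0, 5.4]
finger_gap: 0.309
gripper_force: 49.2
```

Run:
```python
from h import *
C,s=snap("wrist","w5.png"); print(s["t"],s["tcp_pos"],s["force"].round(1),s["finger_gap"],s["gripper_force"],(s["tcp_pos"]-[.5624,-.1605,.0408])@[.182,.983,0])
a=cv2.imread("pics/w5.png");snap("top","t5.png");b=cv2.imread("pics/t5.png")
cv2.imwrite("pics/c6.png",np.hstack([cv2.resize(a[80:400,160:480],(400,400)),cv2.resize(b[160:280,345:465],(400,400))]))
```

```text
7.65 [ 0.56880223 -0.12455976  0.04078413] [-2.3  1.   5.4] 0.3094711729354041 49.18205091264099 0.03649446337801452
```

View pics/c6.png

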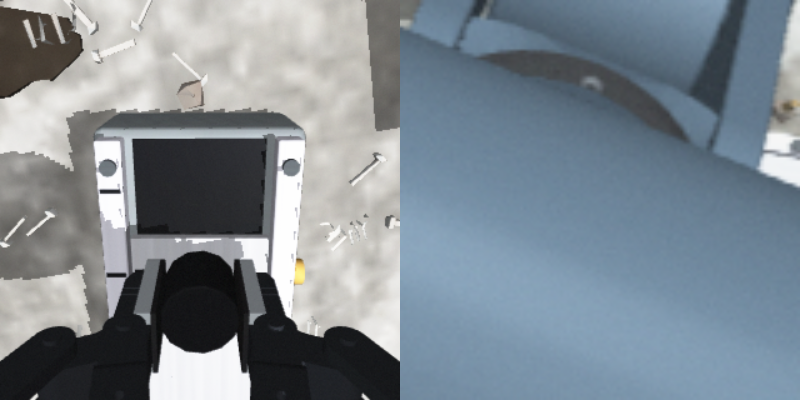

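The fingers hold the knob and it has moved 36 mm. Next I'll open, lift clear and check.

{"name": "step_arm", "arguments": {
  "targets": "0 0 0 0; 0 0 0 0; 0 0 0 0; 0 0 0 0; 0 0 0 0; 0 0 0 0; 0 0 -30 0; 0 0 -80 0; 0 0 -130 0; 0 0 -180 0; 0 0 -200 0; 0 0 -200 0",
  "gripper": 0
}}

```text
t: 8.95
tcp_pos: [0.5725, -0.1263, 0.2447]
tool_rot: [0.768, 0.64, 0.002, 0.004]
force: [-0.9, 0.3, -0.3]
finger_gap: 0.994
gripper_force: 0.0
```

Run:
```python
from h import *
C,s=snap("wrist","w6.png"); print(s["t"],s["tcp_pos"],s["force"].round(1),s["finger_gap"])
for q,z in [("round_knob",.084),("round_port",.076)]:
    for r in manip.mark_of("wrist",q)[:1]: print(q,round(r["p"],2),np.round(r["position"],1),onplane(C,r["position"],z).round(4))
f,cx,cy,T=C
q=T[:3,:3].T@(np.array([.5635,-.161,.08])-T[:3,3]); u,v=(f*q[:2]/q[2]+[cx,cy]).astype(int)
a=cv2.imread("pics/w6.png")[max(v-120,0):v+80,u-100:u+100];cv2.imwrite("pics/c7.png",cv2.resize(a,None,fx=3,fy=3,interpolation=cv2.INTER_CUBIC))
```

```text
8.95 [ 0.57251818 -0.12633849  0.24467196] [-0.9  0.3 -0.3] 0.9940672017125887
round_knob 0.61 [312.8 202.8] [ 0.5685 -0.1196  0.084 ]
round_port 0.95 [316.1 287.3] [ 0.5534 -0.2191  0.076 ]
```

View pics/c7.png

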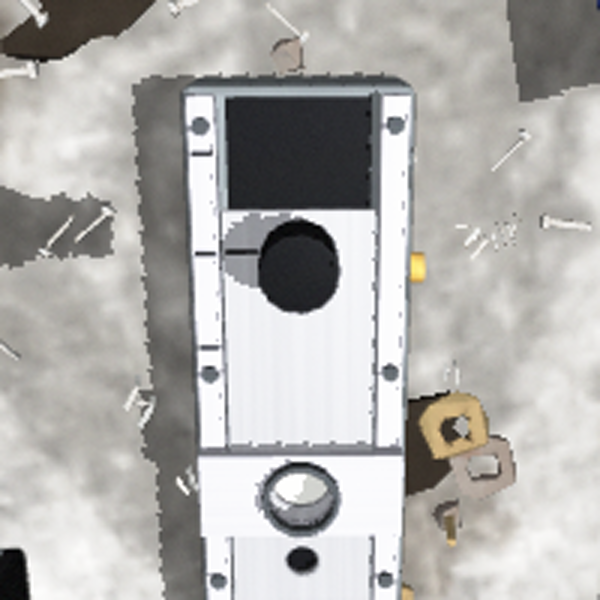

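The plate's index line at (240,252) is level with the middle rail mark at (205,254). The gripper is clear and the square lamp has not been touched.

```bash
python3 -c "
from h import *
print(manip.sign_off())"
```

```text
the job is handed in; nothing more can be done
None
```

The round-port shutter is at its middle stop and released, the square lamp was never touched, and the job is handed in; the first grasp closed on top of the knob because the finger tips sit about 27 mm behind the stated TCP, so I went lower and regripped.

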